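# Shut down the nail dust extractor and put the brush away

## Robot

A 6-joint arm with a two-finger parallel gripper is mounted at the origin on the work surface. World frame = base frame: x ahead of the robot, y to its left, z up, the work surface at z = 0. Lengths are in mm, angles in rad, forces in N, time in s.
With the tool pointing down it reaches from about 350 to 775 mm from the base axis. Payload 7.3 kg.
Tool frame: the origin (TCP) lies midway between the tips of the shut fingers; the grasp point (between the pads) lies 19 mm behind it; z points along the fingers, y is the line along which they close (so a half turn about z gives the same grasp; the last joint's range is limited). The gripper opens to 92 mm and grips with 3 to 60 N. Pads are 19 mm wide; open, the fingers measure 130 mm over their backs; the gripper's body (75 mm by 190 mm) begins 47 mm behind the grasp point.
Start: joints at [-1.448, 0.342, 1.524, -0, 1.275, -0.146], TCP at [139.449, -506.161, 226.741] pointing down, gripper open.
Joint ranges: [-2.53, 2.53], [-0.77, 2.02], [0.04, 2.7], [-1, 4.14], [0.28, 2.66], [-3.11, 3.11]. Speed limits (rad/s): [2.57, 2.57, 3.14, 3.14, 3.14, 3.14].

## Interface

Orientations are given as [roll, pitch, yaw] about the fixed x, y, z axes, in that order (R = Rz(yaw) Ry(pitch) Rx(roll)).
In Python, from plant import bot gives the robot as it stands.
- The arm moves only by the tool servo_tool, never from a script. Its argument "deltas" is a list of rows, each a list of 2 entries, a list of its own where there are three numbers: the shift along the tool's x, y, z in m, then the turn, a rotation vector about the tool's x, y, z in degrees. A call has 1 to 20 rows; each row shifts and turns the commanded pose from where the row before left it, along the tool's axes as they then stand; what a row does not reach is not made up. A row lasts 1/8 s, in which the tool goes at most 62.5 mm and 10.7 degrees, less where a joint would pass 70% of its speed; a pose out of reach is approached as far as the arm can. A call with a gripper value outside its range is refused whole. "fingers" is the opening, from 0 (shut) to 1 (fully open), set as the call begins (left out, the last holds). The fingers move at their own pace and stop on an object; the grip force is fixed at half the most. Time passes only in rows, so rows that do not move let the fingers close. It gives the time, the measured TCP pose, the force, the opening and the grip force at its end, in the units of the state.
- bot.get_obs(): the state, without advancing time (a new reading comes with each control period).
- bot.capture(name): name is "scene" or "top" or "wrist"; returns the picture (400x640x3 uint8, red, green, blue); there is no depth.
- bot.camera_model(name): a dict with "mtx" (3x3 intrinsics, pixels), "xyz" and "rotation" of the camera in the world. Camera axes: x right, y down, z forward; pixel columns grow to the right and rows downward; lengths in mm; the calibration is good to about 2 mm. A picture is of the moment at which its call begins: read the wrist's pose just before it. camera_model takes no time and is no camera call; for the wrist camera it gives the pose at the moment of the call.
- bot.close_job(): hands the job in; it is judged then, once.
The state is a dict: "time": time; "joint_positions": joint angles; "dq": joint speeds; "tau": joint torques, N m; "tool_pos": TCP position; "tcp_rot": TCP orientation; "contact_force": force on the tool from outside, world axes, zero at the start; "moment": the same for the moment, N m; "grip_width": finger opening in mm; "finger_force": force on a finger pad.
Only numpy, scipy, OpenCV 4.12 (cv2) and the standard library are available. Lean on these libraries where they do the work, as an engineer would, in place of code of your own. Each camera call takes 0.05 s, during which the arm holds its last target. There are 200 camera calls.

## Task

Nail practice is over. First switch off the dust extractor by turning the dial on its top fully anticlockwise to its end stop, then take the nail brush from its sloping rest and stand it, bristles up, in the tall narrow cell of the tool caddy and let go of it. Leave the buffer block, the polish bottle and the jar where they are.

Things in the scene. Friction and masses are not known exactly. Their poses are not given: they have to be found in the camera images.
- dial (a joint): speed dial of the dust extractor, turning about the vertical: 0 = off, the anticlockwise end stop (seen from above); it grows clockwise to 4.2 rad, full speed. Light friction (0.03 N m) holds it where it is left
- dial_grip (a point): point on the dial's axis at grip height, 92 mm above the table; turns with it: x along the grip bar, z up. Grey bar 42 (x) x 14 mm (y), top 7 mm above this point, on a disc 44 mm across, 23 mm below this point, and a white collar 68 mm across. A white pointer line on the bar's -x half faces, at off, the straight black mark on the casing, on the robot's side
- extractor: dust extractor: fixed white plastic box, 200 (x) x 260 (y) x 55 mm high with a round black grille on top; origin at the centre of its underside. The dial's axis is at x 0, y -85 mm in its frame
- brush: nail brush 165 mm long, about 30 g: pale wood handle, 12 x 12 mm square, 120 mm long, then a round steel ferrule (10 mm thick) and tan pointed bristles. Origin at the centre of the handle's butt end, z along the brush to the bristles, x and y square to the handle's faces. Starts in the rest, 30 degrees from upright, bristles up and away from the robot (leaning to the rest's +x)
- rest: fixed white brush rest, base 120 (x) x 60 (y) x 10 mm, origin at the centre of its underside. It holds the lower 85 mm of the brush in a channel open on its upper face, 22 mm wide outside, walls no higher than the brush; the brush's butt stands on a stop at x -40, z 24 mm and its bare part is free on both sides
- cell_floor (a point): centre of the inner floor of the narrow cell of the fixed white caddy, 3 mm above the table; z up, x towards the caddy's tray. The cell stands on the robot's side, 26 x 26 mm inside, walls 3 mm, rim 70 mm above the table. Behind it (x 16 to 121 mm, y -55 to 55 mm) is the tray, 40 mm high, with low jars
- cell_mouth (a point): centre of the mouth of that cell, 70 mm above the table, 67 mm above the cell's floor
- buffer: loose grey buffer block 30 x 95 x 25 mm, bystander; origin at the centre of its underside
- polish: loose polish bottle, 32 mm across, 75 mm high, bystander; origin at the centre of its underside
- jar: loose white jar with a black lid, 50 mm across, 40 mm high, bystander; origin at the centre of its underside
Mind the look-alikes: they are no part of the job. There is more than one size of the brush; the job needs the largest.

How it is judged:
By the outcome, as a careful person would: the job done as asked, in the order asked, and still so for the second after the job is handed in, with the robot touching nothing.
It also fails if it takes over 62 s, if anything falls off the work surface, if the arm or the gripper's body presses on something with over 40 N, if the wrist force passes 120 N, or if a joint passes its speed limit or range.

## Working session

There is one attempt and no reset: what is moved stays moved. The work goes in short steps, Python scripts to look and compute and a tool call to move; the robot and the scene stay as the last step left them, time stands still between calls to the robot, and variables do not carry over. Pictures are saved under pics/ and viewed, at most 10 in all, crops included, and the job is handed in when it is done.

Besides the shell and the picture viewer there is one more tool, called after "Emit:" by a JSON object that holds its "api" and its "payload", one argument or row to a line. servo_tool: Moves the arm, as the interface text tells. Its arguments: {"type":"object","properties":{"deltas":{"type":"array"},"fingers":{"type":"number"}},"required":["deltas"]}

```bash
ls; mkdir -p pics; python3 - <<'E'
from plant import bot
import cv2
for n in ("scene","top"):
    im=bot.capture(n); cv2.imwrite(f"pics/{n}0.png",im[:,:,::-1])
    m=bot.camera_model(n); print(n,m)
o=bot.get_obs(); print(o)
E
```

```text
pics
scene {'mtx': array([[417.02901339,   0.        , 320.72464484],
       [  0.        , 417.02901339, 201.84078959],
       [  0.        ,   0.        ,   1.        ]]), 'xyz': array([965.90261271, 333.24146812, 875.99023491]), 'rotation': array([-2.52340624,  0.01123439,  2.35708481])}
top {'mtx': array([[386.90851182,   0.        , 316.39013905],
       [  0.        , 386.90851182, 203.0126827 ],
       [  0.        ,   0.        ,   1.        ]]), 'xyz': array([ 447.94833784,  -55.38882293, 1000.08753165]), 'rotation': array([-3.00977513, -0.02156867, -1.54624256])}
{'time': 0.1, 'joint_positions': array([-1.44804902e+00,  3.42656895e-01,  1.52492682e+00,  4.00086383e-06,
        1.27540364e+00, -1.46020301e-01]), 'dq': array([ 1.58055064e-03,  2.75470431e-04, -2.21704498e-03, -2.71602338e-04,
        7.57581717e-05,  1.93789929e-03]), 'tau': array([ 1.40891891e-03, -4.32004273e+01, -2.44694871e+01,  7.18338741e-02,
        5.25988417e-02, -4.08550659e-05]), 'tool_pos': array([ 139.37729583, -505.78044338,  226.11060491]), 'tcp_rot': array([-3.14021334e+00, -2.06717918e-04,  2.68766297e-01]), 'contact_force': array([-0.16909457, -0.79366969,  0.23048113]), 'moment': array([0.04317705, 0.0604115 , 0.08431544]), 'finger_force': 0.0, 'grip_width': 92.28335997450232}
```

View pics/scene0.png

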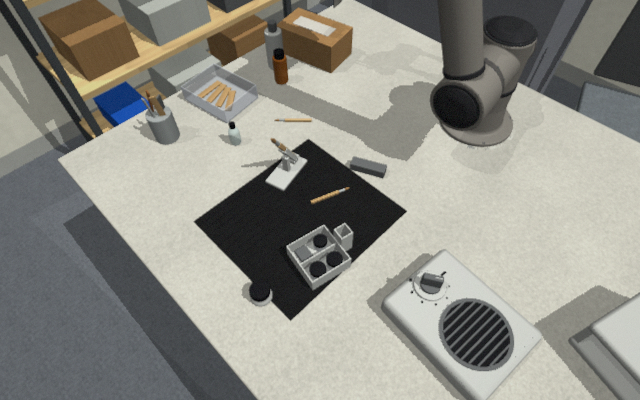

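View pics/top0.png

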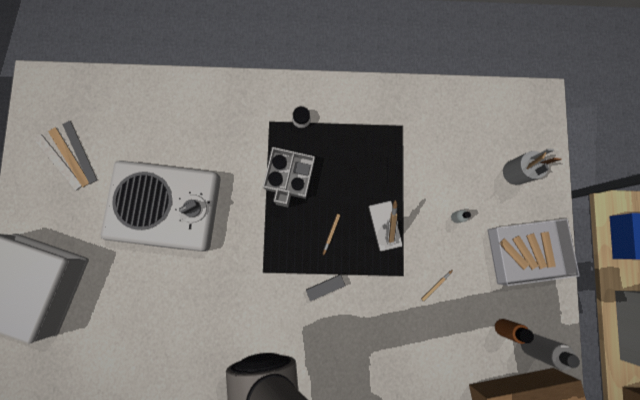

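The scene view shows the dial at (432,282), the rest with its brush at (287,165), the cell at (344,235), and loose brushes at (330,195) and (293,120). In the top view the same things are at (191,209), (388,222) and (282,199), and the loose brushes at (331,234) and (437,285). The brush standing in the rest fits the description: it leans in the sloping rest and is the largest. I'll confirm this in one enlarged crop.

```bash
cat > h.py <<'E'
import numpy as np, cv2, glob
from scipy.spatial.transform import Rotation as R
from plant import bot
def P(m):
    Rc=R.from_euler('xyz',m['rotation']).as_matrix(); return m['mtx']@np.c_[Rc.T,-Rc.T@m['xyz']]
def proj(m,X):
    q=P(m)@np.append(X,1); return q[:2]/q[2]
def tri(ms,uv):
    A=np.vstack([[u*P(m)[2]-P(m)[0],v*P(m)[2]-P(m)[1]] for m,(u,v) in zip(ms,uv)])
    X=np.linalg.lstsq(A[:,:3],-A[:,3],rcond=None)[0]
    return X,[np.round(proj(m,X)-q,1) for m,q in zip(ms,uv)]
def ray(m,uv,z):
    Rc=R.from_euler('xyz',m['rotation']).as_matrix()
    d=Rc@np.linalg.inv(m['mtx'])@[*uv,1]; return m['xyz']+d*(z-m['xyz'][2])/d[2]
def crop(im,u,v,w,h,s):
    return cv2.resize(im[v:v+h,u:u+w],None,fx=s,fy=s,interpolation=cv2.INTER_CUBIC)
E
python3 - <<'E'
import cv2,numpy as np
from h import *
t=cv2.imread('pics/top0.png');s=cv2.imread('pics/scene0.png')
a=[crop(t,162,182,66,50,4),crop(t,358,190,66,50,4),crop(t,255,165,66,50,4),crop(s,400,258,66,50,4),crop(s,255,135,66,50,4),crop(s,312,210,66,50,4)]
cv2.imwrite('pics/c1.png',np.vstack([np.hstack(a[:3]),np.hstack(a[3:])]))
mt,ms=bot.camera_model('top'),bot.camera_model('scene')
for n,a,b in (('dial',(191,209),(432,280)),('cell',(282,199),(344,230)),('rest',(388,225),(287,170))): print(n,tri([mt,ms],[a,b]))
E
```

```text
dial (array([548.12662808, 228.05389252,  73.78497355]), [array([-0.3,  0.2]), array([-0.3, -0. ])])
cell (array([581.03691342,  11.10440417,  61.32526411]), [array([ 0.3, -0.2]), array([0.3, 0. ])])
rest (array([ 525.48076344, -257.05543997,    3.0206086 ]), [array([-1.4,  1.1]), array([-1.4, -0.3])])
```

View pics/c1.png

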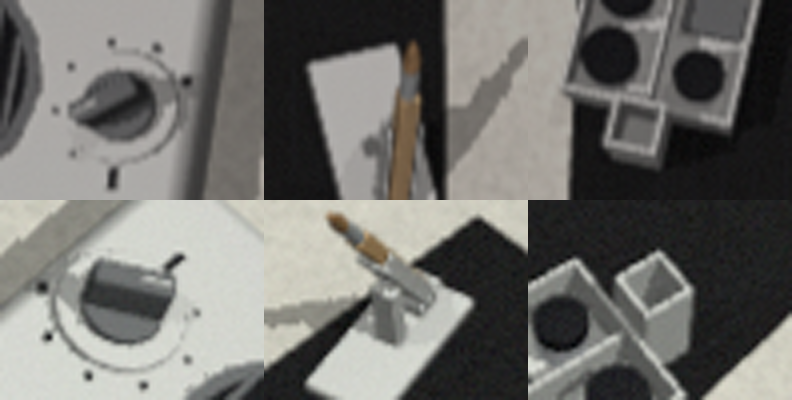

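The enlarged crop shows the brush in the rest: pale handle, ferrule and pointed bristles. In its top panel the dial's bar runs from (75,115) to (155,85) and the off mark is at (112,180). It isn't clear which end carries the pointer, so I'll look with the wrist camera.

```bash
cat >> h.py <<'E'
def to(X,rot=None):
    "total shift (m, tool axes) and turn (deg, tool axes) from the present pose"
    o=bot.get_obs(); T=R.from_euler('xyz',o['tcp_rot'])
    d=T.inv().apply(np.array(X)-o['tool_pos'])/1000
    print('shift',d.round(4),'rows>=',np.linalg.norm(d)/.0625)
    if rot is not None: print('turn',np.degrees((T.inv()*rot).as_rotvec()).round(2))
E
python3 - <<'E'
from h import *
o=bot.get_obs();m=bot.camera_model('wrist');T=R.from_euler('xyz',o['tcp_rot'])
C=R.from_euler('xyz',m['rotation'])
print(T.inv().apply(m['xyz']-o['tool_pos']),(T.inv()*C).as_matrix().round(2),m['mtx'])
to((400,-250,330)); to((500,180,300))
mt,ms=bot.camera_model('top'),bot.camera_model('scene')
# crops: top brush tip / ferrule, scene ones; cell rim corners
tc=lambda x,y,u,v:(u+x/4,v+y/4)
tp=lambda a,b:print(tri([mt,ms],[a,b]))
tp(tc(413-264,42,358,190),tc(330-264,215-200,255,135)) # tip
tp(tc(408-264,98,358,190),tc(378-264,250-200,255,135)) # ferrule/handle
tp(tc(638-528,125,255,165),tc(655-528,280-200,312,210)) # cell mouth
E
```

```text
[ 7.88903518e+01 -1.31763980e-01 -1.57480670e+02] [[-0.   -0.96 -0.29]
 [ 1.   -0.   -0.  ]
 [ 0.   -0.29  0.96]] [[285.03020348   0.         323.78937696]
 [  0.         285.03020348 204.414991  ]
 [  0.           0.           1.        ]]
shift [ 0.3192 -0.1775 -0.1036] rows>= 6.074541456102341
shift [ 0.5298 -0.5655 -0.073 ] rows>= 12.453337611291019
(array([ 568.22567378, -241.745626  ,  165.98947687]), [array([-0.5,  0.4]), array([-0.6, -0.1])])
(array([ 539.39470016, -246.01448449,  112.34725491]), [array([-2.6,  2. ]), array([-2.6, -0.6])])
(array([585.53298196,  11.5340559 ,  67.4995637 ]), [array([-0.5,  0.3]), array([-0.5, -0.1])])
```

Emit:
{"api": "servo_tool", "payload": {
  "deltas": [
    [[0.045, -0.025, -0.015], [0, 0, 0]],
    [[0.045, -0.025, -0.015], [0, 0, 0]],
    [[0.045, -0.025, -0.015], [0, 0, 0]],
    [[0.045, -0.025, -0.015], [0, 0, 0]],
    [[0.045, -0.025, -0.015], [0, 0, 0]],
    [[0.045, -0.025, -0.015], [0, 0, 0]],
    [[0.045, -0.025, -0.01], [0, 0, 0]],
    [[0, 0, 0], [0, 0, 0]],
    [[0, 0, 0], [0, 0, 0]]
  ]
}}

```text
time: 1.23
tool_pos: [396.2, -253.9, 326.2]
tcp_rot: [-3.141, 0.001, 0.269]
contact_force: [0.2, 0.4, -0.2]
grip_width: 91.9
finger_force: 0.0
```

```bash
cat >> h.py <<'E'
def snap(k):
    import json
    m=bot.camera_model('wrist'); im=bot.capture('wrist'); cv2.imwrite(f'pics/{k}.png',im[:,:,::-1])
    json.dump({q:v.tolist() for q,v in m.items()},open(f'pics/{k}.json','w'))
def cam(k):
    import json
    return {q:np.array(v) for q,v in json.load(open(f'pics/{k}.json')).items()}
E
python3 - <<'E'
from h import *
snap('w1'); print(bot.get_obs()['tool_pos']); to((500,180,300))
for X in ((568,-242,166),(539,-246,112),(525,-257,10)): print(proj(cam('w1'),X))
E
```

```text
[ 395.89332609 -254.27405092  326.15635721]
shift [ 0.2155 -0.3912  0.0262] rows>= 7.157497768423096
[359.23273307  20.25664286]
[349.68408779  63.12364257]
[348.15736651  86.75034108]
```

Emit:
{"api": "servo_tool", "payload": {
  "deltas": [
    [[0.05, 0.005, 0], [0, 0, 0]],
    [[0.05, 0.005, 0], [0, 0, 0]],
    [[0, 0, 0], [0, 0, 0]],
    [[0, 0, 0], [0, 0, 0]]
  ]
}}

```text
time: 1.78
tool_pos: [494.7, -237.9, 326.1]
tcp_rot: [-3.141, 0.001, 0.267]
contact_force: [-0.8, -0.6, 1.4]
grip_width: 92.1
finger_force: 0.0
```

```bash
python3 - <<'E'
from h import *
snap('w2'); to((480,210,330))
a=cv2.imread('pics/w1.png');b=cv2.imread('pics/w2.png')
cv2.imwrite('pics/c2.png',np.hstack([crop(a,280,0,133,150,3),crop(b,280,0,133,200,3)[0:450] if 0 else crop(b,280,40,133,150,3)]))
E
```

```text
shift [ 0.1041 -0.4358 -0.0035] rows>= 7.169488219263939
```

View pics/c2.png

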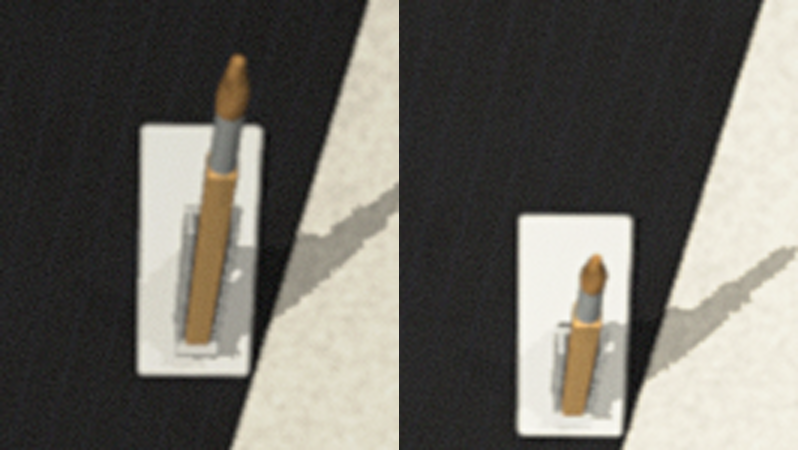

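Both crops show the brush in the rest. In full-image pixels, w1 has the tip at (359,19), the joint at (353,58) and the butt at (346,115). In w2 they are at (346,125), (343,147) and (338,178).

Emit:
{"api": "servo_tool", "payload": {
  "deltas": [
    [[0.013, -0.055, 0], [0, 0, 0]],
    [[0.013, -0.055, 0], [0, 0, 0]],
    [[0.013, -0.055, 0], [0, 0, 0]],
    [[0.013, -0.055, 0], [0, 0, 0]],
    [[0.013, -0.055, 0], [0, 0, 0]],
    [[0.013, -0.055, 0], [0, 0, 0]],
    [[0.013, -0.055, 0], [0, 0, 0]],
    [[0.013, -0.055, 0], [0, 0, 0]],
    [[0, 0, 0], [0, 0, 0]],
    [[0, 0, 0], [0, 0, 0]]
  ]
}}

```text
time: 3.08
tool_pos: [478.9, 213.7, 326.9]
tcp_rot: [3.141, -0.0, 0.268]
contact_force: [-0.0, -1.0, -0.2]
grip_width: 91.9
finger_force: 0.0
```

```bash
python3 - <<'E'
from h import *
a,b=cam('w1'),cam('w2'); mt,ms=bot.camera_model('top'),bot.camera_model('scene')
for n,p,q in (('tip',(359,19),(346,125.3)),('joint',(353.3,58),(342.7,147.3)),('butt',(345.7,114.7),(338,178))): print(n,tri([a,b],[p,q]))
print('tip4',tri([a,b,mt,ms],[(359,19),(346,125.3),(395.2,200.5),(271.5,138.7)]))
for c,o,pts in ((a,(280,0),[(140,125),(264,125),(250,376),(137,376)]),(b,(280,40),[(519-399,214),(632-399,214),(624-399,436),(518-399,436)])):
    X=np.array([ray(c,(o[0]+u/3,o[1]+v/3),10) for u,v in pts]); print(X.round(1)[:,:2].tolist(),X.mean(0),
      np.linalg.norm(X[0]-X[3]),np.linalg.norm(X[0]-X[1]),np.degrees(np.arctan2(*(X[0]+X[1]-X[2]-X[3])[1::-1])))
snap('w3'); print(bot.get_obs()['tool_pos'],proj(cam('w3'),(548,228,80)),proj(cam('w3'),(585,11.5,70)))
E
```

```text
tip (array([ 568.63453974, -241.68754934,  167.19870322]), [array([0.3, 0. ]), array([-0.2, -0. ])])
joint (array([ 542.28456307, -248.20250401,  128.03650073]), [array([0.3, 0. ]), array([-0.3, -0. ])])
butt (array([ 484.25874444, -264.33406609,   23.72580736]), [array([0.1, 0. ]), array([-0.1, -0. ])])
tip4 (array([ 568.45469458, -241.57653611,  166.49114769]), [array([0. , 0.4]), array([-0.4,  0.1]), array([-0.5,  0.3]), array([-0.6, -0.1])])
[[575.8, -208.4], [592.0, -267.3], [476.5, -297.1], [460.5, -238.9]] [ 526.22298977 -252.93307334   10.        ] 119.2625147645152 61.11283312768256 14.623430316460981
[[577.1, -208.7], [592.8, -266.0], [477.1, -297.3], [461.2, -239.3]] [ 527.04619724 -252.82606786   10.        ] 119.79936827770454 59.472535448173204 14.958375426818941
[479.14253175 213.3327032  326.96027574] [327.06803767 123.6554674 ] [480.68374851 139.27472287]
```

The brush and rest agree: butt z 24, tip z 167, rest yaw 14.8°, base 119.5 x 60 mm. Next I'll look at the dial and the cell.

```bash
python3 - <<'E'
from h import *
a=cv2.imread('pics/w3.png')
cv2.imwrite('pics/c3.png',np.hstack([crop(a,277,75,100,100,4),crop(a,430,90,100,100,4)]))
E
```

```text
(no output)
```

View pics/c3.png

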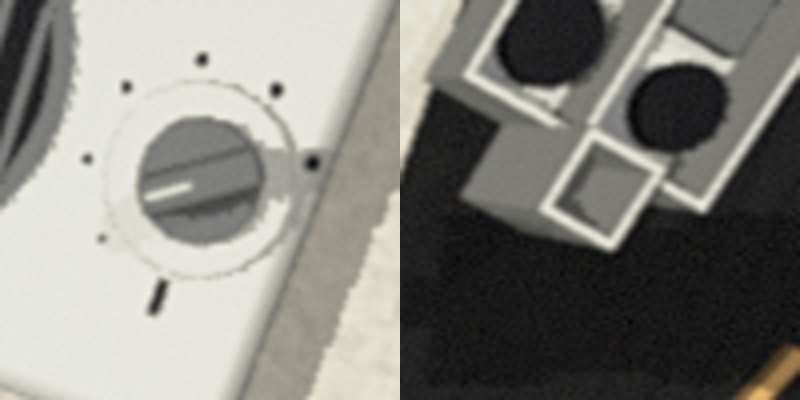

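In the crop the white pointer runs from (148,196) to (190,184), on the bar's left end. The off mark is at (158,297), so the dial is about 55° clockwise of off, not at its high end. The cell rim corners are at (595,128), (665,167), (612,249) and (542,208).

```bash
python3 - <<'E'
from h import *
a=cam('w3'); mt,ms=bot.camera_model('top'),bot.camera_model('scene')
f=lambda u,v,z:ray(a,(277+u/4,75+v/4),z)
D=f(201,180,69);print('disc',D,'collar',f(201,181,57))
e1,e2,m1,m2=f(148,196,99),f(190,184,99),f(162,283,55),f(152,313,55)
g=lambda v:np.degrees(np.arctan2(v[1],v[0]))
print('ptr',e1,e2,g(e1-e2),g(e1-D),'mark',g(m2-m1),g(m1-D),g(m2-D))
# bar edges on top
b1,b2,b3,b4=f(146,175,99),f(252,150,99),f(150,214,99),f(256,190,99)
print('bar',g(b1-b2),g(b3-b4),(b1+b2+b3+b4)/4, np.linalg.norm(b1-b3))
X=np.array([ray(a,(430+(u-400)/4,90+v/4),70) for u,v in ((595,128),(665,167),(612,249),(542,208))])
print('cell',X.round(1)[:,:2].tolist(),X.mean(0),[np.linalg.norm(X[i]-X[i-1]).round(1) for i in range(4)],g(X[1]-X[2]),g(X[0]-X[3]))
o=bot.get_obs();print(o['joint_positions'].round(2))
E
```

```text
disc [552.61565278 228.88480909  69.        ] collar [552.21699459 228.6202528   57.        ]
ptr [543.41035749 244.61027014  99.        ] [550.63896821 232.42378331  99.        ] 120.67498074872026 120.34364878278045 mark 176.2885075509399 174.26789354642605 174.7296218611514
bar 118.0358070674451 117.66023913218618 [552.05526838 229.16317575  99.        ] 12.265094402287003
cell [[606.0, 24.0], [600.4, -5.3], [569.0, 0.6], [575.8, 30.8]] [587.8070694   12.51993389  70.        ] [np.float64(31.0), np.float64(29.9), np.float64(31.9), np.float64(30.9)] -10.738534815067824 -12.614112331995754
[ 0.27  0.28  1.33 -0.    1.52  1.58]
```

Emit:
{"api": "servo_tool", "payload": {
  "deltas": [
    [[0.025, 0.0015, 0.036], [0, 0, 0]],
    [[0.025, 0.0015, 0.036], [0, 0, 0]],
    [[0.0245, 0.0015, 0.035], [0, 0, 0]],
    [[0, 0, 0], [0, 0, -10.4]],
    [[0, 0, 0], [0, 0, -10.4]],
    [[0, 0, 0], [0, 0, -10.4]],
    [[0, 0, 0], [0, 0, -10.4]],
    [[0, 0, 0], [0, 0, -10.4]],
    [[0, 0, 0], [0, 0, -10.4]],
    [[0, 0, 0], [0, 0, -10.4]],
    [[0, 0, 0], [0, 0, -10.4]],
    [[0, 0, 0], [0, 0, -10.4]],
    [[0, 0, 0], [0, 0, -10]],
    [[0, 0, 0], [0, 0, 0]],
    [[0, 0, 0], [0, 0, 0]]
  ]
}}

```text
time: 5.0
tool_pos: [552.4, 229.2, 219.9]
tcp_rot: [3.141, 0.0, 2.072]
contact_force: [-0.6, -0.1, 1.1]
grip_width: 91.9
finger_force: 0.0
```

```bash
python3 - <<'E'
from h import *
snap('w4'); c=cam('w4'); o=bot.get_obs(); print(o['tool_pos'],np.degrees(o['tcp_rot']),o['joint_positions'].round(2))
p=proj(c,(552.2,229,99)).round().astype(int); print(p)
print('expected disc',proj(c,(552.2,229,69)))
a=cv2.imread('pics/w4.png'); u,v=max(0,p[0]-100),max(0,p[1]-80); print(u,v); cv2.imwrite('pics/c4.png',crop(a,u,v,200,160,3))
E
```

```text
[552.38087136 229.51518027 219.79279391] [1.79997118e+02 9.57347785e-03 1.18768816e+02] [ 0.27  0.48  1.32 -0.    1.34 -0.24]
[324 199]
expected disc [323.91859509 191.80397587]
224 119
```

View pics/c4.png

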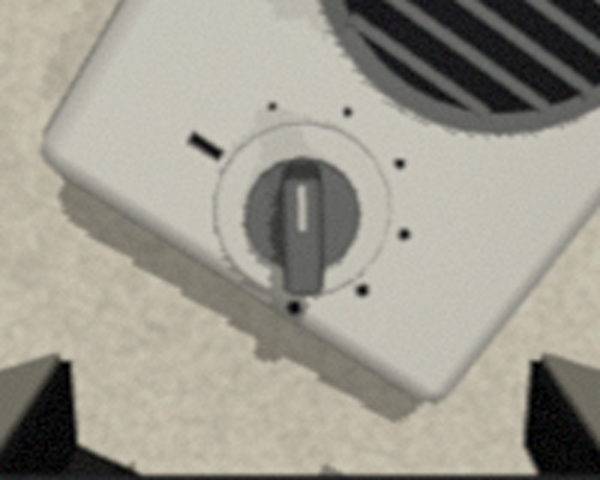

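The dial bar is upright in the picture and centred at full-image (325,198), with the disc at (324.7,190). That's within 1.5 px of the prediction, so I'll descend and grip.

Emit:
{"api": "servo_tool", "payload": {
  "deltas": [
    [[0.001, 0.001, 0.05], [0, 0, 0]],
    [[0, 0, 0.05], [0, 0, 0]],
    [[0, 0, 0.03], [0, 0, 0]],
    [[0, 0, 0.014], [0, 0, 0]],
    [[0, 0, 0], [0, 0, 0]],
    [[0, 0, 0], [0, 0, 0]]
  ]
}}

```text
time: 5.8
tool_pos: [553.6, 232.0, 77.2]
tcp_rot: [3.139, 0.001, 2.077]
contact_force: [0.8, -0.2, -0.7]
grip_width: 91.6
finger_force: 0.0
```

Emit:
{"api": "servo_tool", "payload": {
  "deltas": [
    [[0, 0, 0], [0, 0, 0]],
    [[0, 0, 0], [0, 0, 0]],
    [[0, 0, 0], [0, 0, 0]],
    [[0, 0, 0], [0, 0, 0]],
    [[0, 0, 0], [0, 0, 0]],
    [[0, 0, 0], [0, 0, 0]],
    [[0, 0, 0], [0, 0, 0]],
    [[0, 0, 0], [0, 0, 0]]
  ],
  "fingers": 0
}}

```text
time: 6.8
tool_pos: [552.6, 231.7, 75.6]
tcp_rot: [-3.141, 0.0, 2.077]
contact_force: [0.5, -0.4, -0.4]
grip_width: 16.3
finger_force: 0.0
```

```bash
python3 - <<'E'
from h import *
print(tri([cam('w3'),cam('w4')],[(277+201/4,75+180/4),(324.7,190)]),bot.get_obs()['moment'])
E
```

```text
(array([552.84522434, 228.93626636,  59.40224561]), [array([-0.1, -0.2]), array([-0.3,  0. ])]) [ 0.02869736 -0.19482202  0.03057788]
```

Emit:
{"api": "servo_tool", "payload": {
  "deltas": [
    [[-0.0015, 0, 0], [0, 0, 0]],
    [[0, 0, 0], [0, 0, 0]],
    [[0, 0, 0], [0, 0, 0]]
  ]
}}

```text
time: 7.18
tool_pos: [552.2, 231.4, 75.6]
tcp_rot: [-3.14, -0.002, 2.077]
contact_force: [-3.7, 5.3, 1.6]
grip_width: 13.9
finger_force: 30.0
```

Emit:
{"api": "servo_tool", "payload": {
  "deltas": [
    [[0, 0, 0], [0, 0, -8]],
    [[0, 0, 0], [0, 0, -8]],
    [[0, 0, 0], [0, 0, -8]],
    [[0, 0, 0], [0, 0, -8]],
    [[0, 0, 0], [0, 0, -8]],
    [[0, 0, 0], [0, 0, -8]],
    [[0, 0, 0], [0, 0, 0]]
  ]
}}

```text
time: 8.05
tool_pos: [551.3, 230.3, 75.6]
tcp_rot: [-3.14, -0.004, 2.917]
contact_force: [-6.9, -0.6, 5.9]
grip_width: 13.6
finger_force: 29.9
```

```bash
python3 - <<'E'
from h import *
o=bot.get_obs();print(o['moment'],o['contact_force'],np.degrees(o['tcp_rot']))
E
```

```text
[0.02201335 1.01975132 0.00864578] [-6.88245796 -0.56305714  5.90494651] [-179.90079022   -0.22457372  167.10705633]
```

Emit:
{"api": "servo_tool", "payload": {
  "deltas": [
    [[0, 0, 0], [0, 0, -3]],
    [[0, 0, 0], [0, 0, -3]],
    [[0, 0, 0], [0, 0, -2]],
    [[0, 0, 0], [0, 0, -2]],
    [[0, 0, 0], [0, 0, 0]]
  ]
}}

```text
time: 8.68
tool_pos: [551.4, 230.1, 75.6]
tcp_rot: [-3.141, -0.004, 3.088]
contact_force: [-7.5, -1.5, 5.0]
grip_width: 14.3
finger_force: 30.5
```

```bash
python3 - <<'E'
from h import *
o=bot.get_obs();print(o['moment'],o['contact_force'],np.degrees(o['tcp_rot']))
E
```

```text
[-0.10754705  0.96876124 -0.66564359] [-7.4957545  -1.49172389  5.02559076] [-179.9487226    -0.23800777  176.94481043]
```

Emit:
{"api": "servo_tool", "payload": {
  "deltas": [
    [[0, 0, 0], [0, 0, -2]],
    [[0, 0, 0], [0, 0, 0]],
    [[0, 0, 0], [0, 0, 0]]
  ]
}}

```text
time: 9.05
tool_pos: [551.6, 230.1, 75.6]
tcp_rot: [-3.141, -0.004, 3.122]
contact_force: [-6.0, -0.4, 4.9]
grip_width: 14.5
finger_force: 31.6
```

```bash
python3 - <<'E'
from h import *
o=bot.get_obs();print(o['moment'],o['contact_force'],np.degrees(o['tcp_rot']))
E
```

```text
[-0.10925873  0.93170458 -0.81931921] [-6.03623218 -0.39770839  4.88175956] [-179.96693649   -0.2252632   178.89726131]
```

Emit:
{"api": "servo_tool", "payload": {
  "deltas": [
    [[0, 0, 0], [0, 0, 0]],
    [[0, 0, 0], [0, 0, 0]],
    [[0, 0, 0], [0, 0, 0]],
    [[0, 0, 0], [0, 0, 0]],
    [[0, 0, -0.02], [0, 0, 0]],
    [[0, 0, -0.05], [0, 0, 0]],
    [[0, 0, -0.06], [0, 0, 0]],
    [[0, 0, -0.06], [0, 0, 0]],
    [[0, 0, -0.05], [0, 0, 0]],
    [[0, 0, 0], [0, 0, 0]],
    [[0, 0, 0], [0, 0, 0]]
  ],
  "fingers": 1
}}

```text
time: 10.42
tool_pos: [553.0, 230.4, 314.9]
tcp_rot: [-3.141, -0.001, 3.124]
contact_force: [0.1, -0.5, 0.8]
grip_width: 91.7
finger_force: 0.0
```

```bash
python3 - <<'E'
from h import *
snap('w5'); c=cam('w5'); p=proj(c,(552.2,229,90)); print(p, bot.get_obs()['joint_positions'].round(2))
a=cv2.imread('pics/w5.png'); u,v=int(p[0])-60,int(p[1])-60; print(u,v)
cv2.imwrite('pics/c5.png',crop(a,u,v,120,120,4))
E
```

```text
[322.88116259 178.03835053] [ 0.27  0.44  1.14 -0.    1.57 -1.29]
262 118
```

View pics/c5.png

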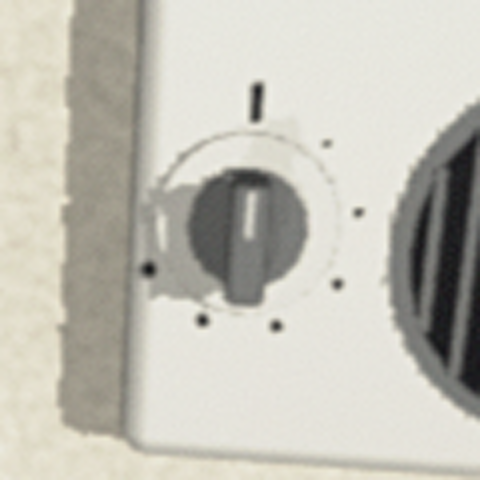

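The pointer line (250,190–240) now faces the off mark at (257,102), and the turning moment rose to 0.8 N m at the stop, so the dial is off. Next I'll turn the tool back and look at the cell again on the way to the brush.

Emit:
{"api": "servo_tool", "payload": {
  "deltas": [
    [[0, 0, 0], [0, 0, 10.3]],
    [[0, 0, 0], [0, 0, 10.3]],
    [[0, 0, 0], [0, 0, 10.3]],
    [[0, 0, 0], [0, 0, 10.3]],
    [[0, 0, 0], [0, 0, 10.3]],
    [[0, 0, 0], [0, 0, 10.3]],
    [[0, 0, 0], [0, 0, 10.3]],
    [[0, 0, 0], [0, 0, 10.3]],
    [[0, 0, 0], [0, 0, 10.3]],
    [[0, 0, 0], [0, 0, 10.3]],
    [[0, 0, 0], [0, 0, 10.3]],
    [[0, 0, 0], [0, 0, 10.3]],
    [[0, 0, 0], [0, 0, 10.3]],
    [[0, 0, 0], [0, 0, 10.3]],
    [[0, 0, 0], [0, 0, 10.3]],
    [[0, 0, 0], [0, 0, 9.7]]
  ]
}}

```text
time: 12.48
tool_pos: [552.8, 230.3, 313.5]
tcp_rot: [3.141, 0.004, 0.253]
contact_force: [-0.3, 1.1, 0.5]
grip_width: 91.7
finger_force: 0.0
```

Emit:
{"api": "servo_tool", "payload": {
  "deltas": [
    [[-0.028, 0.04, 0], [0, 0, 0]],
    [[-0.028, 0.04, 0], [0, 0, 0]],
    [[-0.028, 0.04, 0], [0, 0, 0]],
    [[-0.028, 0.04, 0], [0, 0, 0]],
    [[-0.028, 0.04, 0], [0, 0, 0]],
    [[0, 0, 0], [0, 0, 0]],
    [[0, 0, 0], [0, 0, 0]]
  ]
}}

```text
time: 13.35
tool_pos: [468.8, 1.6, 314.7]
tcp_rot: [-3.14, 0.002, 0.258]
contact_force: [0.2, 0.1, -0.3]
grip_width: 91.5
finger_force: 0.0
```

```bash
python3 - <<'E'
from h import *
snap('w6'); c=cam('w6'); p=proj(c,(587.8,12.5,70)); o=bot.get_obs(); print(o['tool_pos'],np.degrees(o['tcp_rot']),p)
a=cv2.imread('pics/w6.png'); u,v=int(p[0])-40,int(p[1])-30; print(u,v)
cv2.imwrite('pics/c6.png',crop(a,u,v,80,60,8))
s=35; H=R.from_euler('z',14.8,degrees=True)*R.from_euler('y',-s,degrees=True)*R.from_euler('x',180,degrees=True)
z=H.apply([0,0,1]); print(z)
G=np.array((539.4,-249.4,115.8)); print(G+19*z); to(G-91*z,H)
E
```

```text
[469.02471877   1.95866784 314.89265301] [-1.79947279e+02  7.38978312e-02  1.48251991e+01] [339.17793137  85.67634468]
299 55
[ 0.55454711  0.14651767 -0.81915204]
[ 549.93639516 -246.61616432  100.23611116]
shift [-0.0483  0.2611  0.1244] rows>= 4.691326070862324
turn [-6.000e-02  3.507e+01  1.000e-02]
```

View pics/c6.png

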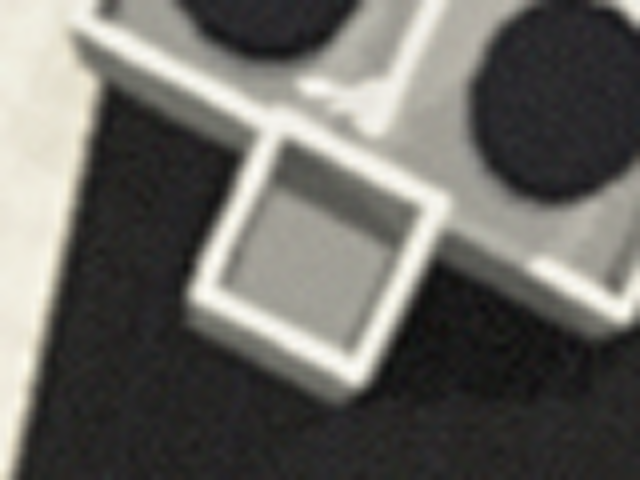

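The cell's rim corners are at (268,110), (452,200), (358,390) and (190,295) in the crop. Its centre is at full-image (338.6,86.1), less than 1 px from the prediction. Now to the brush.

Emit:
{"api": "servo_tool", "payload": {
  "deltas": [
    [[-0.0097, 0.0522, 0.0249], [0, 0, 0]],
    [[-0.0097, 0.0522, 0.0249], [0, 0, 0]],
    [[-0.0097, 0.0522, 0.0249], [0, 0, 0]],
    [[-0.0097, 0.0522, 0.0249], [0, 0, 0]],
    [[-0.0097, 0.0522, 0.0249], [0, 0, 0]],
    [[0, 0, 0], [0, 7, 0]],
    [[0, 0, 0], [0, 7, 0]],
    [[0, 0, 0], [0, 7, 0]],
    [[0, 0, 0], [0, 7, 0]],
    [[0, 0, 0], [0, 7, 0]],
    [[0, 0, 0], [0, 0, 0]],
    [[0, 0, 0], [0, 0, 0]]
  ]
}}

```text
time: 14.9
tool_pos: [489.4, -263.2, 191.2]
tcp_rot: [-3.141, -0.609, 0.259]
contact_force: [0.4, -0.6, 0.9]
grip_width: 91.6
finger_force: 0.0
```

```bash
cat >> h.py <<'E'
def H(s,yaw): return R.from_euler('z',yaw,degrees=True)*R.from_euler('y',-s,degrees=True)*R.from_euler('x',180,degrees=True)
E
python3 - <<'E'
from h import *
c=cam('w6')
X=np.array([ray(c,(299+u/8,55+v/8),70) for u,v in ((268,110),(452,200),(358,390),(190,295))]); print(X.mean(0),[np.linalg.norm(X[i]-X[i-1]).round(1) for i in range(4)])
print(tri([cam('w3'),c,bot.camera_model('scene')],[proj(cam('w3'),(587.8,12.5,70)),(338.6,86.1),(312+127/4,210+80/4)]))
o=bot.get_obs();print(o['joint_positions'].round(2))
G=np.array((539.4,-249.4,115.8)); to(G+19*H(35,14.8).apply([0,0,1]),H(35,14.8))
snap('w7'); c=cam('w7')
for s in (85,106,120,165): print(s,proj(c,np.array((488.2,-263,24))+s*np.array((.483,.128,.866))))
E
```

```text
[586.93661937  13.00967755  70.        ] [np.float64(30.5), np.float64(32.9), np.float64(32.6), np.float64(31.6)]
(array([587.09169516,  13.83870814,  72.03695573]), [array([-0.3,  0.3]), array([-0.5, -0.3]), array([-0.2, -0.1])])
[-0.95  0.3   1.88  0.76  0.89 -0.12]
shift [-0.0006 -0.0005  0.1105] rows>= 1.76840242659697
turn [-0.04  0.12  0.04]
85 [323.43836329 223.39729801]
106 [323.41486351 207.4637387 ]
120 [323.3977381  195.85219329]
165 [323.33287594 151.87369559]
```

View pics/w7.png

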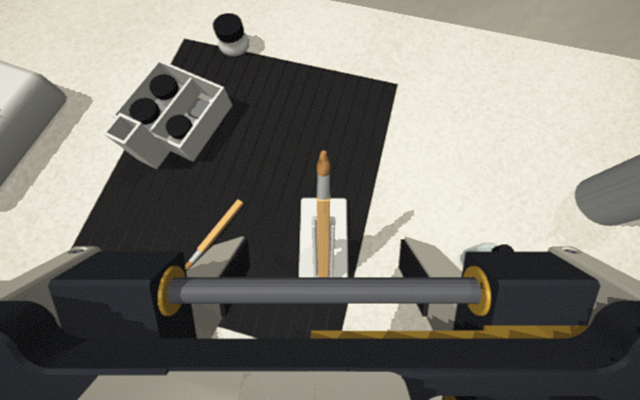

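The wrist view shows the brush midway between the fingers: tip (323,151), joint (323,197), matching the predicted columns. The polish bottle at (490,250) is well beyond the right finger. I'll advance and grip.

Emit:
{"api": "servo_tool", "payload": {
  "deltas": [
    [[-0.0005, -0.0005, 0.04], [0, 0, 0]],
    [[0, 0, 0.04], [0, 0, 0]],
    [[0, 0, 0.02], [0, 0, 0]],
    [[0, 0, 0.0105], [0, 0, 0]],
    [[0, 0, 0], [0, 0, 0]],
    [[0, 0, 0], [0, 0, 0]]
  ]
}}

```text
time: 15.7
tool_pos: [549.6, -247.4, 101.4]
tcp_rot: [3.14, -0.612, 0.259]
contact_force: [0.1, 0.4, 0.2]
grip_width: 92.0
finger_force: 0.0
```

Emit:
{"api": "servo_tool", "payload": {
  "deltas": [
    [[0, 0, 0], [0, 0, 0]],
    [[0, 0, 0], [0, 0, 0]],
    [[0, 0, 0], [0, 0, 0]],
    [[0, 0, 0], [0, 0, 0]],
    [[0, 0, 0], [0, 0, 0]],
    [[0, 0, 0], [0, 0, 0]],
    [[0, 0, 0], [0, 0, 0]],
    [[0, 0, 0], [0, 0, 0]],
    [[0, 0, 0], [0, 0, 0]],
    [[0, 0, 0], [0, 0, 0]],
    [[0, 0, 0], [0, 0, 0]]
  ],
  "fingers": 0
}}

```text
time: 17.08
tool_pos: [549.5, -246.9, 100.4]
tcp_rot: [3.142, -0.611, 0.258]
contact_force: [0.0, 0.4, -1.2]
grip_width: 11.6
finger_force: 30.0
```

Emit:
{"api": "servo_tool", "payload": {
  "deltas": [
    [[0.009, 0, -0.0042], [0, 0, 0]],
    [[0.018, 0, -0.0085], [0, 0, 0]],
    [[0.018, 0, -0.0085], [0, 0, 0]],
    [[0.018, 0, -0.0085], [0, 0, 0]],
    [[0.018, 0, -0.0085], [0, 0, 0]],
    [[0.018, 0, -0.0085], [0, 0, 0]],
    [[0, 0, 0], [0, 0, 0]]
  ]
}}

```text
time: 17.95
tool_pos: [602.8, -233.1, 196.7]
tcp_rot: [3.139, -0.612, 0.261]
contact_force: [-0.2, 0.1, -0.3]
grip_width: 11.8
finger_force: 30.0
```

```bash
python3 - <<'E'
from h import *
o=bot.get_obs();print(o['joint_positions'].round(2))
to((520,-230,260),H(65,-7)); to((520,-230,260),H(35,-7))
E
```

```text
[-0.73  0.4   1.69  0.72  0.81  0.13]
shift [-0.0285 -0.024  -0.0974] rows>= 1.6686345921704033
turn [-16.85  29.52  14.3 ]
shift [-0.0285 -0.024  -0.0974] rows>= 1.6686345921704033
turn [-12.43  -0.12  17.97]
```

Emit:
{"api": "servo_tool", "payload": {
  "deltas": [
    [[-0.0095, -0.018, -0.0325], [0, 0, 0]],
    [[-0.0095, -0.018, -0.0325], [0, 0, 0]],
    [[-0.0095, -0.018, -0.0325], [0, 0, 0]],
    [[0, 0, 0], [0, 0, 0]]
  ]
}}

```text
time: 18.45
tool_pos: [510.4, -200.8, 259.6]
tcp_rot: [3.14, -0.611, 0.259]
contact_force: [0.8, -0.2, -0.1]
grip_width: 12.0
finger_force: 30.0
```

```bash
python3 - <<'E'
from h import *
to((520,-200,260),H(65,-12))
E
```

```text
shift [0.008  0.0017 0.0052] rows>= 0.15459391792861477
turn [-20.69  29.4   17.45]
```

Emit:
{"api": "servo_tool", "payload": {
  "deltas": [
    [[0, 0, 0], [-4.14, 5.88, 3.49]],
    [[0, 0, 0], [-4.14, 5.88, 3.49]],
    [[0, 0, 0], [-4.14, 5.88, 3.49]],
    [[0, 0, 0], [-4.14, 5.88, 3.49]],
    [[0, 0, 0], [-4.14, 5.88, 3.49]],
    [[0, 0, 0], [0, 0, 0]],
    [[0, 0, 0], [0, 0, 0]],
    [[0, 0, 0], [0, 0, 0]]
  ]
}}

```text
time: 19.45
tool_pos: [516.1, -197.1, 261.0]
tcp_rot: [3.131, -1.082, -0.131]
contact_force: [-0.3, 0.8, 0.0]
grip_width: 11.6
finger_force: 30.0
```

```bash
python3 - <<'E'
from h import *
o=bot.get_obs();print(o['joint_positions'].round(2),np.degrees(o['tcp_rot']))
h=H(65,-12); z=h.apply([0,0,1]); T=np.array((587.2,13.2,3+106))+19*z; print('final tcp',T)
to(T+[0,0,110],h)
E
```

```text
[-0.85  0.12  2.3   1.89  0.65 -0.79] [179.36566729 -61.99499566  -7.49122096]
final tcp [604.04355296   9.6197923  100.97025303]
shift [-0.0159 -0.2173  0.0743] rows>= 3.68345838166634
turn [-3.4   2.99  2.03]
```

Emit:
{"api": "servo_tool", "payload": {
  "deltas": [
    [[-0.002, -0.036, 0.012], [0, 0, 0]],
    [[-0.002, -0.036, 0.012], [0, 0, 0]],
    [[-0.003, -0.036, 0.012], [0, 0, 0]],
    [[-0.003, -0.036, 0.012], [0, 0, 0]],
    [[-0.003, -0.036, 0.012], [0, 0, 0]],
    [[-0.003, -0.036, 0.012], [0, 0, 0]],
    [[0, 0, 0], [0, 0, 0]],
    [[0, 0, 0], [0, 0, 0]]
  ]
}}

```text
time: 20.45
tool_pos: [601.9, 9.2, 212.3]
tcp_rot: [3.133, -1.083, -0.133]
contact_force: [-0.3, -0.8, -1.0]
grip_width: 11.6
finger_force: 30.0
```

```bash
python3 - <<'E'
from h import *
o=bot.get_obs();print(o['joint_positions'].round(2),np.degrees(o['tcp_rot']))
h=H(65,-12); to((604,9.6,211),h)
E
```

```text
[-0.09  0.31  2.26  3.25  0.51 -1.64] [179.53535269 -62.05218892  -7.63801024]
shift [-0.0002 -0.0007  0.0024] rows>= 0.04013883217550848
turn [-3.44  2.94  1.96]
```

Emit:
{"api": "servo_tool", "payload": {
  "deltas": [
    [[0, 0, 0.0024], [-1.15, 1, 0.65]],
    [[0, 0, 0], [-1.15, 1, 0.65]],
    [[0, 0, 0], [-1.15, 1, 0.65]],
    [[0, 0, 0], [0, 0, 0]],
    [[0, 0, 0], [0, 0, 0]],
    [[0, 0, 0], [0, 0, 0]]
  ]
}}

```text
time: 21.2
tool_pos: [603.9, 8.2, 211.3]
tcp_rot: [3.141, -1.136, -0.211]
contact_force: [-1.1, -0.5, -0.7]
grip_width: 11.8
finger_force: 30.0
```

```bash
python3 - <<'E'
from h import *
to((604,9.6,211),H(65,-12)); o=bot.get_obs()
G=o['tool_pos']-19*R.from_euler('xyz',o['tcp_rot']).apply([0,0,1]); print('G',G)
# tan/wood pixels near the brush in three views: extents of the segment
for n in ('scene','top','wrist'):
    m=bot.camera_model(n); im=bot.capture(n); cv2.imwrite(f'pics/p_{n}.png',im[:,:,::-1])
    hsv=cv2.cvtColor(im,cv2.COLOR_RGB2HSV); mask=cv2.inRange(hsv,(8,90,60),(22,255,255))
    k,l,st,ce=cv2.connectedComponentsWithStats(mask)
    print(n,'pred tip',proj(m,G+[0,0,59]).round(1),'grip',proj(m,G).round(1),'butt',proj(m,G-[0,0,106]).round(1))
    g=proj(m,G)
    for i in range(1,k):
        if st[i,4]>8 and np.linalg.norm(ce[i]-g)<110: 
            ys,xs=np.where(l==i); print('  ',st[i],ce[i].round(1),'top',(xs[ys==ys.min()].mean().round(1),ys.min()),'bot',(xs[ys==ys.max()].mean().round(1),ys.max()))
E
```

```text
shift [-0.0003 -0.0014 -0.    ] rows>= 0.022509114217027188
turn [ 0.09 -0.06 -0.04]
G [587.00929996  11.83607761 219.26575984]
scene pred tip [346.5 170.9] grip [345.3 190.1] butt [343.5 219.4]
   [285 119  26   3  65] [298.5 119.8] top (np.float64(298.0), np.int64(119)) bot (np.float64(301.4), np.int64(121))
   [360 148  30  35 225] [374.3 165.1] top (np.float64(362.0), np.int64(148)) bot (np.float64(386.0), np.int64(182))
   [344 170   5  10  33] [345.7 174.9] top (np.float64(345.5), np.int64(170)) bot (np.float64(345.5), np.int64(179))
   [341 186   9   8  33] [343.6 189.3] top (np.float64(348.5), np.int64(186)) bot (np.float64(341.5), np.int64(193))
   [310 191  26  13 115] [322.3 197.4] top (np.float64(333.0), np.int64(191)) bot (np.float64(312.5), np.int64(203))
   [340 201   9  22 145] [343.5 211. ] top (np.float64(341.0), np.int64(201)) bot (np.float64(343.0), np.int64(222))
top pred tip [274.5 179.4] grip [277.  184.9] butt [280.6 193. ]
   [274 179   3   4  11] [274.9 180.5] top (np.float64(275.0), np.int64(179)) bot (np.float64(275.0), np.int64(182))
   [274 186   6   5  
[... 518 characters left out ...]
(250)) bot (np.float64(323.5), np.int64(254))
wrist pred tip [324.1 181. ] grip [324. 267.] butt [323.9 346.4]
   [313 178  23  45 751] [323.6 202.3] top (np.float64(324.0), np.int64(178)) bot (np.float64(324.0), np.int64(222))
   [312 250  25  27 490] [323.7 265.6] top (np.float64(312.0), np.int64(250)) bot (np.float64(323.5), np.int64(276))
   [295 266   7  49 225] [298.1 290.3] top (np.float64(298.5), np.int64(266)) bot (np.float64(298.0), np.int64(314))
   [346 266   7  50 267] [349.4 291.1] top (np.float64(348.5), np.int64(266)) bot (np.float64(349.5), np.int64(315))
   [ 164  303  293   36 3554] [326.2 330.6] top (np.float64(323.9), np.int64(303)) bot (np.float64(309.4), np.int64(338))
```

The predicted brush points match the picture to within about 1 px, so it is upright and above the cell. I'll lower it.

Emit:
{"api": "servo_tool", "payload": {
  "deltas": [
    [[-0.0003, -0.0014, 0], [0, 0, 0]],
    [[-0.0181, 0, 0.0085], [0, 0, 0]],
    [[-0.0181, 0, 0.0085], [0, 0, 0]],
    [[-0.0181, 0, 0.0085], [0, 0, 0]],
    [[0, 0, 0], [0, 0, 0]],
    [[0, 0, 0], [0, 0, 0]]
  ]
}}

```text
time: 22.1
tool_pos: [604.4, 10.2, 151.1]
tcp_rot: [3.141, -1.136, -0.21]
contact_force: [0.4, 0.3, 0.6]
grip_width: 11.5
finger_force: 30.0
```

Emit:
{"api": "servo_tool", "payload": {
  "deltas": [
    [[-0.0136, 0, 0.0063], [0, 0, 0]],
    [[-0.0136, 0, 0.0063], [0, 0, 0]],
    [[-0.0091, 0, 0.0042], [0, 0, 0]],
    [[0, 0, 0], [0, 0, 0]],
    [[0, 0, 0], [0, 0, 0]]
  ]
}}

```text
time: 22.72
tool_pos: [604.2, 10.1, 111.2]
tcp_rot: [3.141, -1.136, -0.21]
contact_force: [-0.1, -0.3, -0.3]
grip_width: 12.2
finger_force: 30.0
```

```bash
python3 - <<'E'
from h import *
to((604,9.6,101),H(65,-12)); print(bot.get_obs()['contact_force'],bot.get_obs()['joint_positions'].round(2))
E
```

```text
shift [-0.0093  0.0006  0.0042] rows>= 0.1640480188831567
turn [ 0.07 -0.09 -0.02]
[-0.1069722  -0.27255399 -0.33281061] [-0.02  0.65  2.33  3.35  0.97 -1.61]
```

Emit:
{"api": "servo_tool", "payload": {
  "deltas": [
    [[-0.0045, 0, 0.0021], [0, 0, 0]],
    [[-0.0027, 0, 0.0013], [0, 0, 0]],
    [[0, 0, 0], [0, 0, 0]],
    [[0, 0, 0], [0, 0, 0]]
  ]
}}

```text
time: 23.22
tool_pos: [604.0, 10.1, 102.5]
tcp_rot: [3.141, -1.135, -0.21]
contact_force: [-0.0, 0.5, 0.5]
grip_width: 11.6
finger_force: 30.0
```

Emit:
{"api": "servo_tool", "payload": {
  "deltas": [
    [[-0.001, 0, 0.0005], [0, 0, 0]],
    [[-0.001, 0, 0.0005], [0, 0, 0]],
    [[0, 0, 0], [0, 0, 0]],
    [[0, 0, 0], [0, 0, 0]]
  ]
}}

```text
time: 23.72
tool_pos: [604.1, 10.1, 100.4]
tcp_rot: [3.141, -1.135, -0.21]
contact_force: [0.1, 0.1, 0.1]
grip_width: 11.8
finger_force: 30.0
```

Emit:
{"api": "servo_tool", "payload": {
  "deltas": [
    [[-0.001, 0, 0.0005], [0, 0, 0]],
    [[0, 0, 0], [0, 0, 0]],
    [[0, 0, 0], [0, 0, 0]]
  ]
}}

```text
time: 24.1
tool_pos: [604.6, 10.1, 100.4]
tcp_rot: [3.141, -1.138, -0.211]
contact_force: [-1.3, -0.3, 5.7]
grip_width: 11.6
finger_force: 30.0
```

Emit:
{"api": "servo_tool", "payload": {
  "deltas": [
    [[-0.001, 0, 0.0005], [0, 0, 0]],
    [[0, 0, 0], [0, 0, 0]],
    [[0, 0, 0], [0, 0, 0]]
  ]
}}

```text
time: 24.48
tool_pos: [605.2, 10.0, 100.4]
tcp_rot: [-3.141, -1.141, -0.211]
contact_force: [-2.2, 0.3, 9.3]
grip_width: 11.3
finger_force: 30.0
```

The brush has touched the floor (9 N upward). I'll release it and back off along the tool axis.

Emit:
{"api": "servo_tool", "payload": {
  "deltas": [
    [[0.001, 0, -0.0005], [0, 0, 0]],
    [[0, 0, 0], [0, 0, 0]],
    [[0, 0, 0], [0, 0, 0]],
    [[0, 0, 0], [0, 0, 0]],
    [[0, 0, 0], [0, 0, 0]],
    [[0, 0, 0], [0, 0, 0]],
    [[0, 0, -0.02], [0, 0, 0]],
    [[0, 0, -0.03], [0, 0, 0]],
    [[0, 0, -0.04], [0, 0, 0]],
    [[0, 0, -0.04], [0, 0, 0]],
    [[0, 0, 0], [0, 0, 0]],
    [[0, 0, 0], [0, 0, 0]]
  ],
  "fingers": 1
}}

```text
time: 25.98
tool_pos: [489.8, 34.9, 154.5]
tcp_rot: [-3.141, -1.136, -0.211]
contact_force: [0.6, 0.2, -0.1]
grip_width: 92.1
finger_force: 0.0
```

```bash
python3 - <<'E'
from h import *
t=bot.capture('top')[:,:,::-1]; s=bot.capture('scene')[:,:,::-1]; w=bot.capture('wrist')[:,:,::-1]
r=lambda im:cv2.resize(im,(400,300),interpolation=cv2.INTER_CUBIC)
cv2.imwrite('pics/fin.png',np.vstack([np.hstack([r(t[140:260,160:320]),r(s[120:300,280:520])]),np.hstack([r(w),r(s)])]))
E
```

```text
(no output)
```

View pics/fin.png

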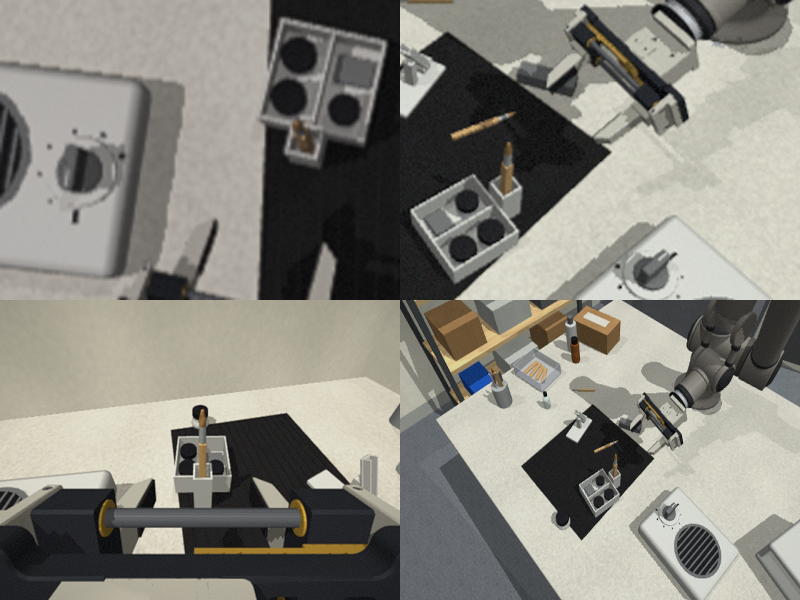

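The brush stands bristles up in the cell: (302,135) in the top crop, (507,165) in the scene crop. The dial points at its off mark, the gripper is clear, and the other things haven't moved. I'll hand it in.

```bash
python3 -c "
from plant import bot
print(bot.close_job())"
```

```text
the job is handed in; nothing more can be done
None
```

I turned the extractor dial fully anticlockwise to its off stop, stood the largest brush bristles up in the narrow cell and let go of it, then handed the job in at about 26 s; the buffer block, polish bottle and jar were not touched.

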